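# Find the loose footstool leg and stand it out for regluing

## Robot

A 6-joint arm with a two-finger parallel gripper is mounted at the origin on the work surface. World frame = base frame: x ahead of the robot, y to its left, z up, the work surface at z = 0. Lengths are in m, angles in rad, forces in N, time in s.
With the tool pointing down it reaches from about 0.325 to 0.775 m from the base axis. Payload 9.3 kg.
Tool frame: the origin (TCP) lies at the very end of the fingers, on their centre line; the grasp point (between the pads) lies 19 mm behind it; z points along the fingers, y is the direction in which the jaws open and shut (so a half turn about z gives the same grasp; the last joint's range is limited). The gripper opens to 85 mm and grips with 20 to 120 N. Pads are 22 mm wide; open, the fingers measure 114 mm over their backs; the gripper's body (76 mm by 85 mm) begins 54 mm behind the grasp point. The pads swing forward as they close: fully open they stand 13 mm farther back than shut.
Start: joints at [1.114, 0.259, 0.021, 1.334, 0, 1.418], TCP at [0.165, 0.525, 0.231] pointing down, gripper open.
Joint ranges: [-3.04, 3.04], [-0.91, 1.82], [-1.04, 1.36], [-1.92, 1.95], [-1.52, 1.45], [-3.14, 3.14]. Speed limits (rad/s): [2.22, 2.22, 2.79, 3.14, 3.14, 3.14].

## Interface

Orientations are given as a unit quaternion [x, y, z, w].
In Python, from station import manip gives the robot as it stands.
- The arm moves only by the tool jog_arm, never from a script. Its argument "motion" is one flat list of numbers, 6 for each row, row after row: the shift along the tool's x, y, z each as a share of 0.15 m, from -1 to 1, then the turn, a rotation vector about the tool's x, y, z each as a share of 2 pi rad, from -1 to 1. A call has 1 to 5 rows; each row is the pose to reach, as a shift and turn from the pose commanded when the call began, along the tool's axes at that moment, turning the shorter way round; what a row does not reach only later rows make up. A row lasts 1/8 s, in which the tool goes at most 62.5 mm and 10.7 degrees, less where a joint would pass 70% of its speed; a pose out of reach is approached as far as the arm can. A call with a number of a shift or a turn outside -1 to 1 is refused whole. A call with a gripper value outside its range is refused whole. "fingers" is the opening, from 0 (shut) to 1 (fully open), set as the call begins (left out, the last holds). The fingers move at their own pace and stop on an object; the grip force is fixed at half the most. Time passes only in rows, so rows that repeat a pose let the fingers close. It gives the time, the measured TCP pose, the force and the opening at its end, in the units of the state.
- manip.get_state(): the state, without advancing time (a new reading comes with each control period).
- manip.grab_frame(name): name is "scene" or "top" or "wrist"; returns a dict with "img" (480x640x3 uint8, blue, green, red), "camera_matrix" (3x3 intrinsics, pixels), "k1" (the pictures are not rectified: a ray, as slopes to the right and down, at radius r is drawn at 1 + k1 r^2 times it, then the intrinsics apply), "T" (4x4, takes a point from camera to world coordinates). Camera axes: x right, y down, z forward; pixel columns grow to the right and rows downward; lengths in m; the calibration is good to about 2 mm. A picture is of the moment at which its call begins. There is no depth.
- manip.close_job(): hands the job in, once; it reports no verdict.
The state is a dict: "time": time; "joint_positions": joint angles; "qd": joint speeds; "joint_efforts": joint torques, N m; "tool_pos": TCP position; "orientation": TCP orientation; "force": force on the tool from outside, world axes, zero at the start; "ft_torque": the same for the moment, N m; "opening": finger opening in m.
Only numpy, scipy, OpenCV 4.12 (cv2) and the standard library are available. Lean on these libraries where they do the work, as an engineer would, in place of code of your own. Each camera call takes 0.05 s, during which the arm holds its last target. There are 200 camera calls.

## Task

One of the four legs of the upturned footstool has come loose in its socket; the other three are sound, and nothing shows which is which. Rock the legs gently from side to side, each way until it comes up firm, to feel which one has play, without straining the sound ones; then pull the loose leg out and stand it upright, fully seated, in the socket of the red repair stand, and let go. Leave the mallet, the staple gun and the screw jar where they are.

Things in the scene. Friction and masses are not known exactly. Their poses are not given: they have to be found in the camera images.
- stool: Bare wooden footstool frame upside down, fixed to the bench. Grey-faced seat board 250 x 250 x 12 mm; on it two thick rails 50 mm wide (its x), 220 mm long (its y), upper faces 46 mm above the bench; between them two thin rails 4 mm lower. Leg sockets, 20 mm across, 34 mm deep, in the thick rails at x = +-75, y = +-75 mm. Origin: centre of its underside, z up.
- leg_a: One of four like dark wooden legs, upright with the foot end up, each in any of the stool's sockets; any may be the loose one. Origin: centre of the foot end (top), 136 mm above the bench; z up. Round, 25 mm across for the upper 45 mm (top 3 mm: black glide, 21 mm), widening to 38 mm at the shoulder 90 mm below the origin; below it, in the socket, a tenon 18 mm across, 24 mm long. About 140 g.
- leg_b: Leg, same shape as leg_a. How a sound leg feels: it stays upright and yields sideways only like a stiff spring, about 6 N per mm (3 N: 0.5 mm; 24 N: 4 mm), then springs back. Shoving it 4 mm or more strains it. It cannot be pulled out.
- leg_c: Leg, same shape as leg_a. How the loose leg (any of the four) feels: it yields to less than 1 N, rocks more than 8 mm at the top to each side before its tenon jams, falls back upright when let go, and lifts out freely.
- leg_d: Leg, same shape as leg_a. All four stand 150 mm from their neighbours.
- stand: Red repair stand fixed to the bench: block 90 x 90 x 40 mm on a thin 120 mm square foot, with one through socket 21 mm across (2 mm chamfer) in the middle of its top. Origin: centre of its underside on the bench, z up. A leg fully seated in it has its shoulder on the block's top and its foot end 130 mm above the bench.
- mallet: Bystander: mallet with wooden handle and black rubber head lying on the bench. Origin at its middle underside.
- stapler: Bystander: staple gun, 170 mm long, 81 mm high, black with red and steel parts, standing on the bench. Origin: centre of its underside.
- screw_jar: Bystander: small jar with a blue lid, 56 mm across, 75 mm high. Origin: centre of its underside.
Not all that is in view belongs to the job. What is shaped like the leg_c but yellow is not meant.

How it is judged:
By the outcome, as a careful person would: the job done as asked, in the order asked, and still so for the second after the job is handed in, with the robot touching nothing.
It also fails if it takes over 72 s, if anything falls off the work surface, if the arm or the gripper's body presses on something with over 40 N, if the wrist force passes 120 N, or if a joint passes its speed limit or range.

## Working session

There is one attempt and no reset: what is moved stays moved. The work goes in short steps, Python scripts to look and compute and a tool call to move; the robot and the scene stay as the last step left them, time stands still between calls to the robot, and variables do not carry over. Pictures are saved under pics/ and viewed, about 8 in all and at most 12, crops included, and the job is handed in when it is done.

Besides the shell and the picture viewer there is one more tool, called after "Emit:" in YAML: its name, and indented under it one key for each argument. jog_arm: Moves the arm, as the interface text tells. Its arguments: {"type":"object","properties":{"motion":{"type":"array"},"fingers":{"type":"number"}},"required":["motion"]}

```bash
mkdir -p pics; cat > h.py <<'E'
import numpy as np, cv2
from station import manip
from scipy.spatial.transform import Rotation as R
def grab(n,f=None):
    d=manip.grab_frame(n)
    if f: cv2.imwrite('pics/'+f,d['img'])
    return d
def ray(d,u,v):
    K=np.array(d['camera_matrix']);T=np.array(d['T'])
    x=(u-K[0,2])/K[0,0];y=(v-K[1,2])/K[1,1];rd=np.hypot(x,y);r=rd
    for _ in range(30): r=rd/(1+d['k1']*r*r)
    s=r/rd if rd>0 else 1
    return T[:3,3],T[:3,:3]@np.array([x*s,y*s,1])
def onz(d,u,v,z):
    o,e=ray(d,u,v); return o+e*(z-o[2])/e[2]
def proj(d,p):
    K=np.array(d['camera_matrix']);T=np.array(d['T'])
    q=T[:3,:3].T@(np.array(p)-T[:3,3]);x,y=q[:2]/q[2];s=1+d['k1']*(x*x+y*y)
    return np.array([K[0,0]*x*s+K[0,2],K[1,1]*y*s+K[1,2]])
def jog(target,yaw_delta=0):
    s=manip.get_state();M=R.from_quat(s['orientation']).as_matrix()
    return M.T@(np.array(target)-s['tool_pos'])/0.15
E
python3 - <<'E'
from h import *
for n in('top','scene'):
    d=grab(n,n+'0.png');print(n,np.round(d['T'],3).tolist(),d['k1'],np.round(d['camera_matrix'],1).tolist())
s=manip.get_state();print(s);print(R.from_quat(s['orientation']).as_matrix().round(3))
E
```

```text
top [[0.023, -0.999, 0.039, 0.49], [-1.0, -0.024, -0.019, 0.043], [0.02, -0.039, -0.999, 1.089], [0.0, 0.0, 0.0, 1.0]] -0.05816757741742208 [[520.4, 0.0, 317.8], [0.0, 520.4, 240.3], [0.0, 0.0, 1.0]]
scene [[-0.19, 0.84, -0.508, 1.032], [0.982, 0.162, -0.099, 0.16], [-0.001, -0.518, -0.855, 0.928], [0.0, 0.0, 0.0, 1.0]] -0.03912927653819909 [[491.9, 0.0, 322.6], [0.0, 491.9, 240.7], [0.0, 0.0, 1.0]]
{'time': 0.1, 'joint_positions': array([ 1.11436377e+00,  2.59138511e-01,  2.08724366e-02,  1.33371233e+00,
       -1.35027990e-05,  1.41816270e+00]), 'qd': array([ 5.43980116e-04, -2.55914074e-03,  6.24307514e-04, -9.99920644e-04,
        3.58287741e-05,  1.40193261e-04]), 'joint_efforts': array([ 3.91673893e-03, -5.56690657e+01,  3.45072126e+01,  1.15478641e-02,
       -1.12963171e-04,  2.60372229e-05]), 'tool_pos': array([0.16444968, 0.52458713, 0.2307389 ]), 'orientation': array([ 1.51315964e-01,  9.88485270e-01, -5.65865645e-04, -1.70780264e-04]), 'force': array([-0.7973684 ,  0.06813526,  0.35112361]), 'ft_torque': array([-0.0354822 ,  0.03246551, -0.02420102]), 'opening': 0.08527238282369834}
[[-0.954  0.299 -0.001]
 [ 0.299  0.954 -0.001]
 [ 0.    -0.001 -1.   ]]
```

View pics/top0.png

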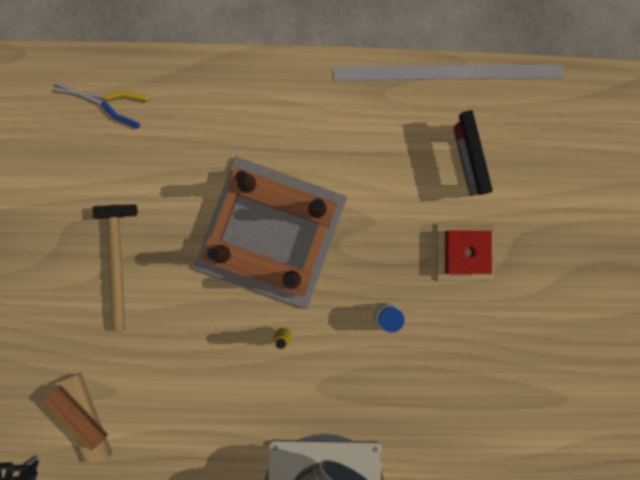

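View pics/scene0.png

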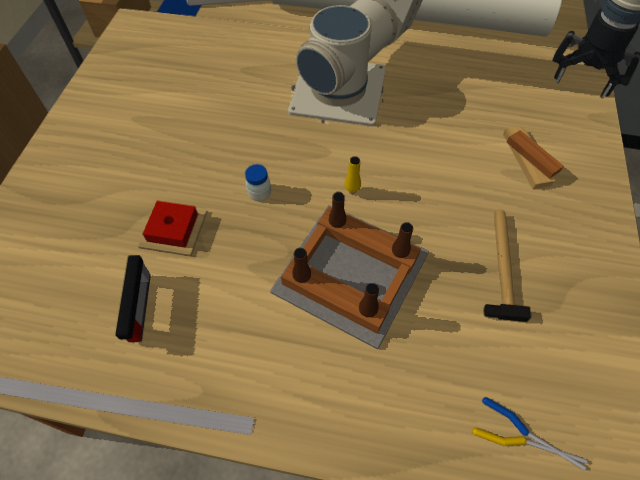

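Top view: four dark legs at (246,181), (318,208), (219,254) and (292,280), and the red stand's socket at (470,252). Lookalikes: the yellow decoy leg at (283,338) (not meant), the jar at (390,319) and the mallet at (115,260). I choose the four dark legs in the stool and check them in a close crop.

```bash
python3 - <<'E'
from h import *
d=grab('top');s=grab('scene');im=d['img'];g=im.max(2)
def blob(img,c,r,th):
    m=np.zeros(img.shape[:2],np.uint8);cv2.circle(m,c,r,255,-1)
    k=(img.max(2)<th)&(m>0); ys,xs=np.nonzero(k); return xs.mean(),ys.mean(),len(xs)
P=[]
for c in [(243,179),(317,207),(217,253),(291,280)]:
    m=im[c[1]-14:c[1]+14,c[0]-14:c[0]+14].max(2); b=blob(im,c,14,32); p=onz(d,b[0],b[1],.136);P.append(p);print('top',np.round(b,1),m.min(),p.round(4),'scene px',proj(s,p).round(1))
P=np.array(P);print('sides',[round(float(np.linalg.norm(P[i]-P[j])),4) for i,j in((0,1),(2,3),(0,2),(1,3),(0,3),(1,2))])
hsv=cv2.cvtColor(im,cv2.COLOR_BGR2HSV);k=((hsv[...,0]<8)|(hsv[...,0]>172))&(hsv[...,1]>180)&(hsv[...,2]>60);k=k.astype(np.uint8)
k[:, :425]=0;k[:215]=0;k[290:]=0
cs,_=cv2.findContours(k,0,2);c=max(cs,key=cv2.contourArea);r=cv2.minAreaRect(c);print('stand',r,onz(d,*r[0],.04).round(4))
a=cv2.resize(im[150:310,180:350],None,fx=4,fy=4,interpolation=2);b=cv2.resize(s['img'][180:320,280:420],(320,320),interpolation=2)
e=cv2.resize(im[220:285,430:505],(320,277));o=np.zeros((600,800,3),np.uint8)
a=cv2.resize(im[150:310,180:350],(480,452),interpolation=2);o[:452,:480]=a;o[:320,480:]=b;o[322:599,480:]=e
cv2.imwrite('pics/crop1.png',o)
E
```

```text
top [241.4 180.5  84. ] 20 [0.6338 0.1683 0.136 ] scene px [370.3 283.7]
top [315.6 207.5  85. ] 22 [0.5875 0.0308 0.136 ] scene px [300.6 249.2]
top [213.  253.1  57. ] 23 [0.4993 0.2164 0.136 ] scene px [404.9 226. ]
top [289.4 280.8  49. ] 25 [0.452  0.0755 0.136 ] scene px [337.  195.2]
sides [0.1452, 0.1486, 0.1429, 0.1426, 0.2041, 0.2055]
stand ((468.5, 252.0), (42.0, 43.0), 90.0) [ 0.5145 -0.2839  0.04  ]
```

View pics/crop1.png

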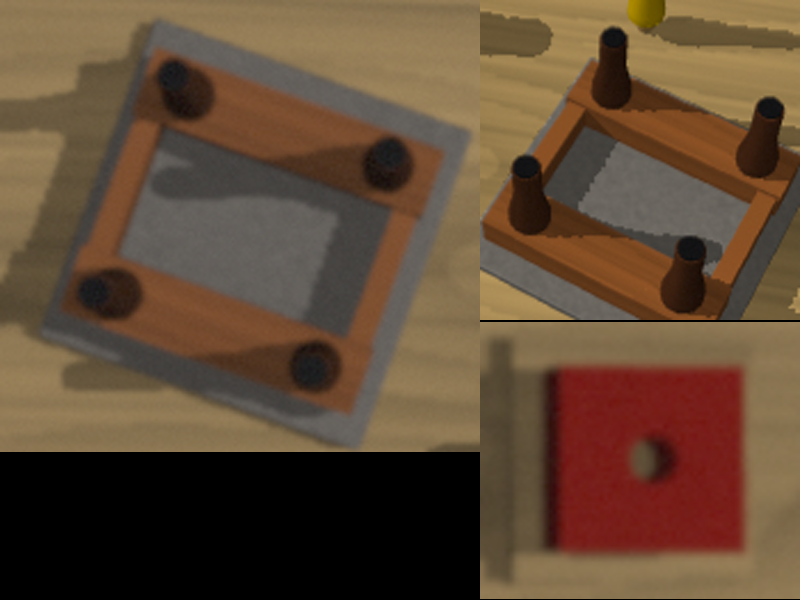

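Crop: all four dark legs stand in the stool with black glides at crop (173,76), (388,152), (95,290) and (315,365). The yellow one is outside. The stand's socket is clear. Next I triangulate the tops from both views.

```bash
python3 - <<'E'
from h import *
d=grab('top');s=grab('scene')
t=[(241.3,176.9),(317.4,203.8),(213.6,252.7),(291.6,279.3)]
c=[(371.9,288.9),(300.1,252.6),(406.4,227.2),(338.6,196.2)]
P=[]
for a,b in zip(t,c):
    o1,e1=ray(d,*a);o2,e2=ray(s,*b);A=np.stack([e1,-e2],1);k=np.linalg.lstsq(A,o2-o1,rcond=None)[0]
    p,q=o1+k[0]*e1,o2+k[1]*e2;m=(p+q)/2
    x,y=onz(d,*a,.136),onz(s,*b,.136);P.append((x+y)/2)
    print(m.round(4),'gap',np.linalg.norm(p-q).round(4),x.round(4),y.round(4))
P=np.array(P)[:,:2]; ctr=P.mean(0)
u=(P[1]-P[0])+(P[3]-P[2]);yd=-u/np.linalg.norm(u);xd=np.array([yd[1],-yd[0]])
print('ctr',ctr,'stool y',yd,'x',xd)
for n,(i,j) in zip('0123',((1,1),(1,-1),(-1,1),(-1,-1))):
    print(n,(ctr+.075*i*xd+.075*j*yd).round(4),P[int(n)].round(4))
# stand hole: top view px, block top z=.04
print('hole top',onz(d,430+650/320*0+ (650-480)*75/320,220+(460-322)*65/277,.04).round(4))
print('hole scene',onz(s,168.5,220.5,.04).round(4))
q=np.array([ctr+.075*xd*i+.075*yd*j for i,j in((1,1),(1,-1),(-1,1),(-1,-1))])
for n in(2,3,1,0): print(n,(jog([*q[n],.20])*.15).round(4),(jog([*q[n],.108])).round(3))
E
```

```text
[0.6411 0.1711 0.1306] gap 0.0032 [0.6405 0.1687 0.136 ] [0.6434 0.1726 0.136 ]
[0.5941 0.0293 0.1341] gap 0.0036 [0.5943 0.0276 0.136 ] [0.5948 0.0314 0.136 ]
[0.4997 0.2178 0.1325] gap 0.0038 [0.5    0.2152 0.136 ] [0.5016 0.2194 0.136 ]
[0.4541 0.0753 0.1352] gap 0.0077 [0.4548 0.0715 0.136 ] [0.4538 0.0791 0.136 ]
ctr [0.54790004 0.12320092] stool y [0.31466524 0.94920271] x [ 0.94920271 -0.31466524]
0 [0.6427 0.1708] [0.642  0.1707]
1 [0.5955 0.0284] [0.5946 0.0295]
2 [0.5003 0.218 ] [0.5008 0.2173]
3 [0.4531 0.0756] [0.4543 0.0753]
hole top [ 0.5138 -0.2867  0.04  ]
hole scene [ 0.5174 -0.2824  0.04  ]
2 [-0.4122 -0.1922  0.0311] [-2.748 -1.281  0.821]
3 [-0.4098 -0.3422  0.0312] [-2.732 -2.281  0.821]
1 [-0.5597 -0.3447  0.0312] [-3.732 -2.297  0.821]
0 [-0.5622 -0.1947  0.0311] [-3.748 -1.298  0.821]
```

Emit:
jog_arm:
  motion: [-0.4,-0.2,0,0,0,0,-0.8,-0.4,0,0,0,0,-1,-0.5,0,0,0,0,-1,-0.5,0,0,0,0]
  fingers: 0.45

```text
time: 0.8
tool_pos: [0.287, 0.4067, 0.2314]
orientation: [0.153, 0.988, -0.0, 0.0]
force: [-0.8, -0.1, 0.7]
opening: 0.0385
```

Emit:
jog_arm:
  motion: [-0.4,-0.2,0,0,0,0,-0.8,-0.4,0,0,0,0,-1,-0.5,0,0,0,0,-1,-0.5,0,0,0,0]

```text
time: 1.3
tool_pos: [0.4074, 0.2908, 0.231]
orientation: [0.153, 0.988, -0.0, -0.0]
force: [0.3, -0.1, 0.2]
opening: 0.0385
```

Emit:
jog_arm:
  motion: [-0.4,-0.15,0,0,0,0,-0.75,-0.28,0.2,0,0,0,-0.75,-0.28,0.2,0,0,0]

```text
time: 1.68
tool_pos: [0.5015, 0.2173, 0.1989]
orientation: [0.152, 0.988, -0.001, -0.002]
force: [-0.1, 1.2, -0.9]
opening: 0.0384
```

```bash
python3 - <<'E'
from h import *
s=manip.get_state();print(s['time'],s['tool_pos'],s['force'],s['opening'],s['joint_positions'].round(2))
w=grab('wrist','w1.png')
for p in([.5005,.2178,.136],):print(proj(w,p))
print(np.round(w['T'],3).tolist(),(jog([.5005,.2178,.108])).round(3))
E
```

```text
1.675 [0.5014986  0.21729496 0.19885515] [-0.13943417  1.17528147 -0.88666243] 0.038422462490920836 [ 0.26  0.27 -0.05  1.26  0.    0.56]
[315.78712879 255.57658169]
[[0.302, 0.915, 0.269, 0.432], [0.953, -0.289, -0.088, 0.239], [-0.003, 0.283, -0.959, 0.342], [0.0, 0.0, 0.0, 1.0]] [-0.001 -0.002  0.612]
```

View pics/w1.png

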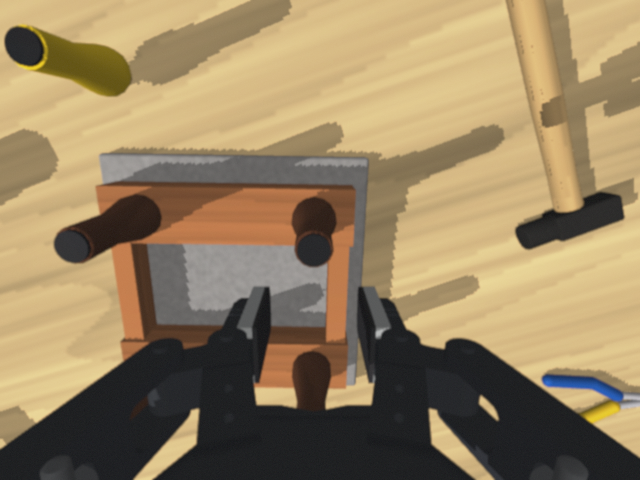

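Wrist view: leg 2's glide is at (314,246), its neighbour leg 3's at (74,243), and the yellow decoy at (25,47). The fingers straddle column ~315, so it is centred along the jaws.

```bash
python3 - <<'E'
from h import *
w=grab('wrist');im=w['img']
for c in((314,246),(74,243)):
    m=np.zeros(im.shape[:2],np.uint8);cv2.circle(m,c,24,255,-1)
    hsv=cv2.cvtColor(im,cv2.COLOR_BGR2HSV)
    k=((hsv[...,1]<90)&(im.max(2)<60)&(m>0)).astype(np.uint8)
    n,l,st,ce=cv2.connectedComponentsWithStats(k);i=1+st[1:,4].argmax();p=onz(w,*ce[i],.136);print(ce[i],st[i],p.round(4))
    if c[0]==314: print(jog([p[0],p[1],.108]).round(3))
E
```

```text
[312.5164034 250.4653706] [297 235  33  32 823] [0.4962 0.2177 0.136 ]
[ 0.021 -0.015  0.619]
[ 72.81818182 246.36606061] [ 56 231  35  31 825] [0.4489 0.0764 0.136 ]
```

Emit:
jog_arm:
  motion: [0.01,-0.005,0.3,0,0,0,0.01,-0.005,0.6,0,0,0,0.01,-0.005,0.6,0,0,0,0.01,-0.005,0.6,0,0,0]

```text
time: 2.28
tool_pos: [0.4993, 0.2192, 0.1134]
orientation: [0.151, 0.989, 0.001, 0.001]
force: [0.1, -0.6, 0.5]
opening: 0.0381
```

Emit:
jog_arm:
  motion: [0,0.02,0,0,0,0,0,0.03,0,0,0,0,0,0.03,0,0,0,0,0,0.03,0,0,0,0]

```text
time: 2.78
tool_pos: [0.5005, 0.2222, 0.1114]
orientation: [0.151, 0.988, 0.0, 0.0]
force: [-0.5, -0.2, 0.4]
opening: 0.0384
```

```bash
cat > st.py <<'E'
from h import *
s=manip.get_state();M=R.from_quat(s['orientation']).as_matrix()
print(round(s['time'],2),s['tool_pos'].round(4),'F tool',(M.T@s['force']).round(2),'T',(M.T@s['ft_torque']).round(3),s['opening'].round(4))
E
python3 st.py
```

```text
Traceback (most recent call last):
  File "st.py", line 3, in <module>
    print(round(s['time'],2),s['tool_pos'].round(4),'F tool',(M.T@s['force']).round(2),'T',(M.T@s['ft_torque']).round(3),s['opening'].round(4))
                                                                                                                         ^^^^^^^^^^^^^^^^^^
AttributeError: 'float' object has no attribute 'round'
```

Emit:
jog_arm:
  motion: [0,0.01,0,0,0,0,0,0.01,0,0,0,0]

```text
time: 3.02
tool_pos: [0.5009, 0.2237, 0.1112]
orientation: [0.151, 0.988, -0.0, -0.0]
force: [0.7, -1.0, -0.3]
opening: 0.0383
```

Emit:
jog_arm:
  motion: [0,0.01,0,0,0,0,0,0.01,0,0,0,0]

```text
time: 3.28
tool_pos: [0.5012, 0.2249, 0.1112]
orientation: [0.151, 0.988, -0.0, -0.0]
force: [-0.7, -1.8, 0.7]
opening: 0.0383
```

Emit:
jog_arm:
  motion: [0,0.01,0,0,0,0,0,0.01,0,0,0,0]

```text
time: 3.52
tool_pos: [0.5015, 0.2257, 0.1112]
orientation: [0.152, 0.988, -0.001, -0.0]
force: [-2.4, -6.0, 0.8]
opening: 0.0381
```

Emit:
jog_arm:
  motion: [0,-0.05,0,0,0,0,0,-0.09,0,0,0,0,0,-0.1,0,0,0,0,0,-0.105,0,0,0,0,0,-0.105,0,0,0,0]

```text
time: 4.15
tool_pos: [0.4971, 0.2115, 0.1113]
orientation: [0.151, 0.988, 0.0, 0.0]
force: [0.2, 1.0, 0.1]
opening: 0.0385
```

Emit:
jog_arm:
  motion: [0,-0.01,0,0,0,0,0,-0.01,0,0,0,0]

```text
time: 4.4
tool_pos: [0.4968, 0.2105, 0.1113]
orientation: [0.151, 0.989, 0.0, 0.0]
force: [0.7, 3.2, -0.6]
opening: 0.0385
```

Emit:
jog_arm:
  motion: [0,-0.01,0,0,0,0,0,-0.01,0,0,0,0]

```text
time: 4.65
tool_pos: [0.4965, 0.2096, 0.1113]
orientation: [0.151, 0.989, 0.001, 0.0]
force: [3.2, 7.8, -2.3]
opening: 0.0383
```

Emit:
jog_arm:
  motion: [0,0.06,0,0,0,0,0,0.06,-0.3,0,0,0,0,-0.3,-0.3,0,0,0,0,-0.65,-0.3,0,0,0,0,-0.94,-0.3,0,0,0]

```text
time: 5.28
tool_pos: [0.4532, 0.0727, 0.1564]
orientation: [0.151, 0.988, -0.0, -0.0]
force: [0.5, -0.1, 1.0]
opening: 0.0387
```

```bash
sed -i "s/s\['opening'\].round(4)/s['opening']/" st.py; python3 - <<'E'
from st import *
print(jog([.4535,.0760,.111]).round(3))
E
```

```text
5.28 [0.4532 0.0727 0.1564] F tool [-0.48  0.09 -0.96] T [-0.014  0.036  0.02 ] 0.0386854327070594
[0.004 0.022 0.302]
```

Emit:
jog_arm:
  motion: [0,0.015,0,0,0,0,0,0.015,0.3,0,0,0,0,0.015,0.3,0,0,0,0,0.045,0.3,0,0,0,0,0.045,0.3,0,0,0]

```text
time: 5.9
tool_pos: [0.4569, 0.0812, 0.1125]
orientation: [0.151, 0.989, 0.0, 0.001]
force: [0.6, -0.3, 1.4]
opening: 0.0387
```

Emit:
jog_arm:
  motion: [0,0.01,0,0,0,0,0,0.01,0,0,0,0]

```text
time: 6.15
tool_pos: [0.4567, 0.0821, 0.1117]
orientation: [0.151, 0.989, 0.0, 0.0]
force: [0.1, 0.1, 0.4]
opening: 0.0385
```

Expected contact at y≈0.0825.

Emit:
jog_arm:
  motion: [0,0.01,0,0,0,0,0,0.01,0,0,0,0]

```text
time: 6.4
tool_pos: [0.4569, 0.0834, 0.1114]
orientation: [0.151, 0.988, 0.0, 0.0]
force: [-0.6, -0.1, 0.9]
opening: 0.0386
```

Emit:
jog_arm:
  motion: [0,0.01,0,0,0,0,0,0.01,0,0,0,0]

```text
time: 6.65
tool_pos: [0.4573, 0.0849, 0.1112]
orientation: [0.151, 0.988, -0.0, -0.0]
force: [-1.0, -1.2, -0.1]
opening: 0.0382
```

Emit:
jog_arm:
  motion: [0,0.01,0,0,0,0,0,0.01,0,0,0,0]

```text
time: 6.9
tool_pos: [0.4578, 0.0863, 0.1113]
orientation: [0.151, 0.988, -0.0, -0.0]
force: [0.1, -0.8, 1.0]
opening: 0.0387
```

Emit:
jog_arm:
  motion: [0,0.01,0,0,0,0,0,0.01,0,0,0,0]

```text
time: 7.15
tool_pos: [0.4583, 0.0878, 0.1113]
orientation: [0.151, 0.988, 0.0, 0.0]
force: [-0.5, -0.5, 1.6]
opening: 0.0386
```

Emit:
jog_arm:
  motion: [0,0.01,0,0,0,0,0,0.01,0,0,0,0]

```text
time: 7.4
tool_pos: [0.4587, 0.0892, 0.1113]
orientation: [0.151, 0.988, 0.0, 0.0]
force: [-0.4, -1.2, 1.7]
opening: 0.0384
```

Emit:
jog_arm:
  motion: [0,0.01,0,0,0,0,0,0.01,0,0,0,0]

```text
time: 7.65
tool_pos: [0.4591, 0.0906, 0.1113]
orientation: [0.151, 0.988, 0.0, 0.0]
force: [-0.7, -2.0, 1.4]
opening: 0.0381
```

Emit:
jog_arm:
  motion: [0,0.01,0,0,0,0,0,0.01,0,0,0,0]

```text
time: 7.9
tool_pos: [0.4596, 0.0919, 0.1113]
orientation: [0.151, 0.988, -0.0, 0.0]
force: [-0.7, -1.9, 1.8]
opening: 0.0385
```

```bash
python3 - <<'E'
from st import *
grab('wrist','w2.png')
E
```

```text
7.9 [0.4596 0.0919 0.1113] F tool [ 0.1  -2.05 -1.77] T [ 0.504 -0.006  0.004] 0.03848332620115586
```

View pics/w2.png

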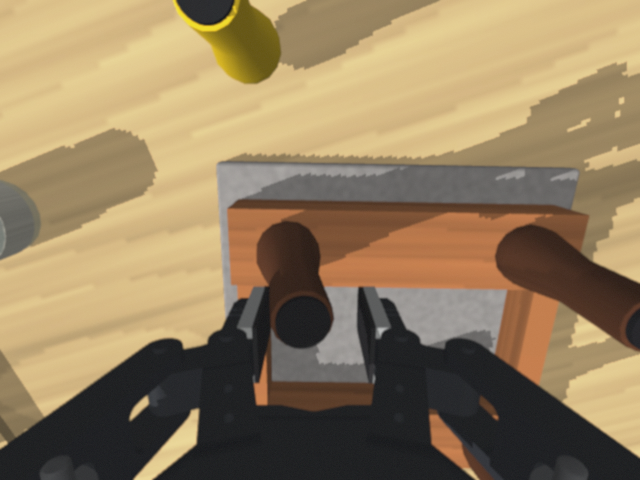

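Leg 3's glide at (302,320) leans with the left pad under only ~2 N. I go on until it comes up firm.

Emit:
jog_arm:
  motion: [0,0.01,0,0,0,0,0,0.01,0,0,0,0]

```text
time: 8.2
tool_pos: [0.4601, 0.0932, 0.1115]
orientation: [0.151, 0.988, -0.0, 0.0]
force: [-1.5, -5.2, 5.4]
opening: 0.0386
```

Emit:
jog_arm:
  motion: [0,0.01,0,0,0,0,0,0.01,0,0,0,0]

```text
time: 8.45
tool_pos: [0.4605, 0.0943, 0.1116]
orientation: [0.151, 0.988, -0.001, 0.0]
force: [-1.2, -6.6, 7.3]
opening: 0.0383
```

Emit:
jog_arm:
  motion: [0,-0.06,0,0,0,0,0,-0.12,0,0,0,0,0,-0.16,0,0,0,0,0,-0.19,0,0,0,0,0,-0.19,0,0,0,0]

```text
time: 9.07
tool_pos: [0.4519, 0.0674, 0.1113]
orientation: [0.152, 0.988, 0.0, 0.0]
force: [-0.2, 0.3, -1.1]
opening: 0.0388
```

Emit:
jog_arm:
  motion: [0,-0.01,0,0,0,0,0,-0.02,0,0,0,0,0,-0.02,0,0,0,0]

```text
time: 9.45
tool_pos: [0.4511, 0.0648, 0.1113]
orientation: [0.151, 0.988, 0.0, 0.0]
force: [0.6, 1.7, 0.4]
opening: 0.0384
```

Emit:
jog_arm:
  motion: [0,-0.01,0,0,0,0,0,-0.01,0,0,0,0]

```text
time: 9.7
tool_pos: [0.4506, 0.0633, 0.1113]
orientation: [0.151, 0.988, 0.0, 0.0]
force: [-0.0, 1.0, 0.7]
opening: 0.0385
```

Emit:
jog_arm:
  motion: [0,-0.01,0,0,0,0,0,-0.02,0,0,0,0,0,-0.02,0,0,0,0]

```text
time: 10.07
tool_pos: [0.4496, 0.0604, 0.1113]
orientation: [0.151, 0.988, -0.0, -0.0]
force: [-0.5, 0.5, 0.9]
opening: 0.0381
```

Emit:
jog_arm:
  motion: [0,-0.01,0,0,0,0,0,-0.01,0,0,0,0]

```text
time: 10.32
tool_pos: [0.4492, 0.0589, 0.1113]
orientation: [0.151, 0.988, -0.0, 0.0]
force: [0.0, 0.5, 1.6]
opening: 0.0384
```

Emit:
jog_arm:
  motion: [0,-0.01,0,0,0,0,0,-0.01,0,0,0,0]

```text
time: 10.58
tool_pos: [0.4489, 0.0577, 0.1114]
orientation: [0.151, 0.988, 0.0, 0.0]
force: [0.3, 2.1, 3.3]
opening: 0.0387
```

Emit:
jog_arm:
  motion: [0,-0.01,0,0,0,0,0,-0.01,0,0,0,0]

```text
time: 10.82
tool_pos: [0.4486, 0.0564, 0.1115]
orientation: [0.151, 0.988, 0.0, 0.0]
force: [2.0, 3.7, 5.4]
opening: 0.0388
```

Leg 3 has play: free for about ±11 mm, then it jams on both sides. Leg 2 is firm at once both ways. I centre on leg 3, let it fall upright, then go a bit deeper and grip.

Emit:
jog_arm:
  motion: [0,0.05,0,0,0,0,0,0.1,0,0,0,0,0,0.135,0,0,0,0,0,0.135,0.05,0,0,0,0,0.135,0.09,0,0,0]

```text
time: 11.45
tool_pos: [0.4541, 0.0755, 0.0971]
orientation: [0.151, 0.989, -0.0, -0.0]
force: [-0.5, -0.7, -0.1]
opening: 0.0384
```

Emit:
jog_arm:
  motion: [0,0,0,0,0,0,0,0,0,0,0,0,0,0,0,0,0,0,0,0,0,0,0,0]
  fingers: 0

```text
time: 11.95
tool_pos: [0.4544, 0.0755, 0.0979]
orientation: [0.151, 0.988, 0.0, 0.0]
force: [1.0, -0.9, -0.8]
opening: 0.0231
```

Emit:
jog_arm:
  motion: [0,0,0,0,0,0,0,0,0,0,0,0,0,0,0,0,0,0,0,0,0,0,0,0]

```text
time: 12.45
tool_pos: [0.4544, 0.0755, 0.0978]
orientation: [0.151, 0.988, -0.0, 0.0]
force: [-0.2, -0.4, -1.9]
opening: 0.0232
```

```bash
python3 st.py
```

```text
12.45 [0.4544 0.0755 0.0978] F tool [ 0.05 -0.43  1.93] T [ 0.027 -0.044  0.006] 0.023153346434313212
```

Emit:
jog_arm:
  motion: [0,0,-0.04,0,0,0,0,0,-0.08,0,0,0,0,0,-0.12,0,0,0,0,0,-0.16,0,0,0,0,0,-0.2,0,0,0]

```text
time: 13.08
tool_pos: [0.4544, 0.0755, 0.1283]
orientation: [0.151, 0.988, 0.0, 0.0]
force: [1.0, -0.3, -2.1]
opening: 0.0232
```

Emit:
jog_arm:
  motion: [0,0,-0.15,0,0,0,0,0,-0.35,0,0,0,0,0,-0.5,0,0,0,0,0,-0.6,0,0,0,0,0,-0.6,0,0,0]

```text
time: 13.7
tool_pos: [0.4549, 0.0755, 0.2188]
orientation: [0.151, 0.988, 0.0, 0.001]
force: [-0.3, -0.6, -2.0]
opening: 0.0228
```

```bash
python3 - <<'E'
from st import *
print(jog([.5155,-.2845,.215]).round(3))
E
```

```text
13.7 [0.4549 0.0755 0.2188] F tool [ 0.13 -0.7   2.03] T [-0.015  0.036  0.007] 0.022751390422182202
[-1.103 -2.169  0.026]
```

Emit:
jog_arm:
  motion: [-0.08,-0.16,0,0,0,0,-0.2,-0.4,0,0,0,0,-0.32,-0.64,0,0,0,0,-0.43,-0.86,0,0,0,0,-0.5,-1,0,0,0,0]

```text
time: 14.32
tool_pos: [0.4809, -0.0916, 0.2168]
orientation: [0.152, 0.988, 0.0, -0.001]
force: [0.8, -0.0, -0.5]
opening: 0.0227
```

Emit:
jog_arm:
  motion: [-0.11,-0.22,0,0,0,0,-0.23,-0.45,0,0,0,0,-0.34,-0.68,0,0,0,0,-0.44,-0.88,0,0,0,0,-0.5,-1,0,0,0,0]

```text
time: 14.95
tool_pos: [0.5076, -0.2569, 0.2167]
orientation: [0.152, 0.988, 0.0, -0.001]
force: [0.4, 0.6, -1.2]
opening: 0.0231
```

Emit:
jog_arm:
  motion: [-0.06,-0.1,0,0,0,0,-0.1,-0.17,0,0,0,0,-0.1,-0.17,0,0,0,0,-0.1,-0.17,0,0,0,0,-0.1,-0.17,0,0,0,0]

```text
time: 15.58
tool_pos: [0.5145, -0.2838, 0.218]
orientation: [0.151, 0.989, 0.0, 0.0]
force: [-0.2, 0.4, -1.3]
opening: 0.0227
```

```bash
python3 - <<'E'
from st import *
s=grab('scene');t=grab('top');w=grab('wrist')
for n,z in((.5155,.04),): print('hole px',proj(s,[.5155,-.2845,.04]),proj(t,[.5155,-.2845,.04]),proj(w,[.5155,-.2845,.04]))
a=s['img'][80:290,80:280];o=np.zeros((600,800,3),np.uint8)
o[:420,:400]=cv2.resize(a,(400,420),interpolation=2);o[:400,400:]=cv2.resize(w['img'][60:380,160:480],(400,400))
o[420:,:]=0;cv2.imwrite('pics/c5.png',o[:420])
E
```

```text
15.57 [ 0.5145 -0.2838  0.218 ] F tool [0.33 0.36 1.28] T [-0.02   0.003 -0.022] 0.02274395383935472
hole px [167.9023851  219.63118444] [468.78970599 251.50093531] [314.5588508  217.08294533]
```

View pics/c5.png

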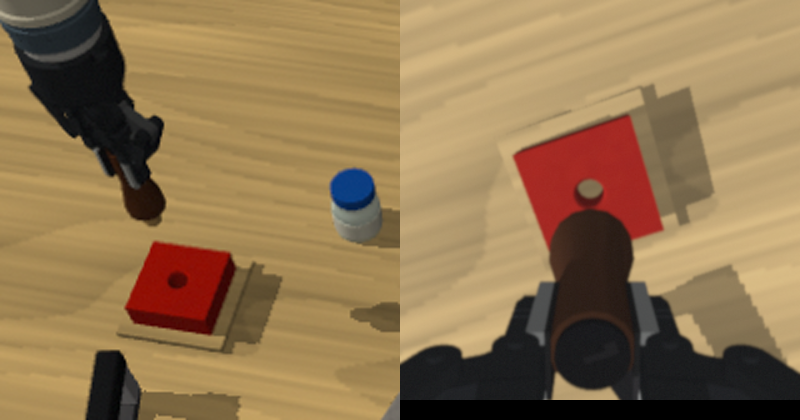

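View: the held leg is upright. The hole is at about (312,211) in the wrist picture and (168,220) in the scene, both close to prediction. I lower it to just above the stand and compare the tenon with the hole.

Emit:
jog_arm:
  motion: [0,0,0.2,0,0,0,0,0,0.4,0,0,0,0,0,0.57,0,0,0,0,0,0.57,0,0,0,0,0,0.57,0,0,0]

```text
time: 16.35
tool_pos: [0.5149, -0.2847, 0.1334]
orientation: [0.151, 0.988, -0.0, 0.001]
force: [-0.0, -0.3, -1.3]
opening: 0.023
```

```bash
python3 - <<'E'
from st import *
s=grab('scene');w=grab('wrist')
p=s_=manip.get_state()['tool_pos']
print('hole px scene',proj(s,[.5155,-.2845,.04]),'tip px if at tcp',proj(s,[p[0],p[1],p[2]+.038-.114]),'vert shift to hole',proj(s,[p[0],p[1],.04]))
cs=cv2.resize(s['img'][150:270,110:230],(480,480),interpolation=2)
cw=cv2.resize(w['img'][150:400,230:390],(307,480),interpolation=2)
cv2.imwrite('pics/c6.png',np.hstack([cs,cw]))
E
```

```text
16.35 [ 0.5149 -0.2847  0.1334] F tool [-0.07 -0.32  1.33] T [-0.018 -0.057  0.008] 0.023010072907163125
hole px scene [167.9023851  219.63118444] tip px if at tcp [165.63078861 214.87293167] vert shift to hole [167.84425357 219.44054696]
```

View pics/c6.png

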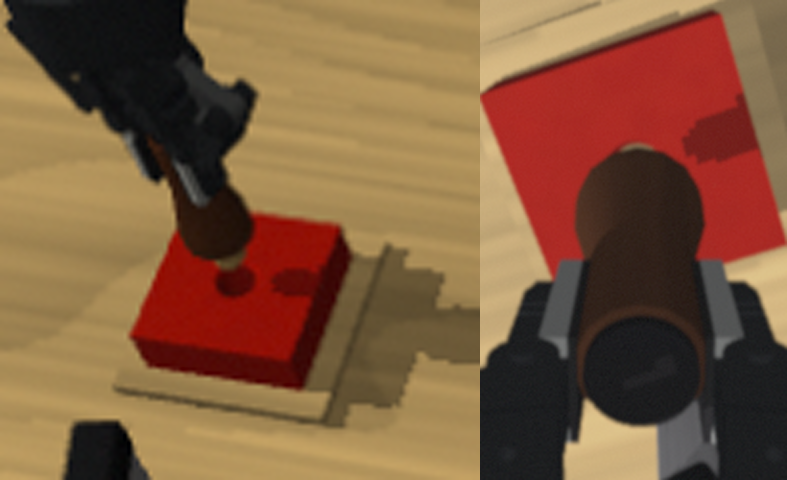

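Picture: the tenon tip at (168,216) sits almost above the hole at (169,220). Both views suggest the leg is about 1–2 mm too far along +tool y, so I shift it and lower gently.

Emit:
jog_arm:
  motion: [0,-0.01,0,0,0,0,0,-0.01,0.05,0,0,0,0,-0.01,0.1,0,0,0,0,-0.01,0.13,0,0,0,0,-0.01,0.13,0,0,0]

```text
time: 17.08
tool_pos: [0.5143, -0.2858, 0.1124]
orientation: [0.151, 0.988, 0.0, 0.0]
force: [1.8, -0.3, -1.1]
opening: 0.0227
```

```bash
python3 st.py
```

```text
17.07 [ 0.5143 -0.2858  0.1124] F tool [-1.75  0.29  1.12] T [-0.173 -0.509 -0.008] 0.022745916838086747
```

Emit:
jog_arm:
  motion: [-0.01,0,0,0,0,0,-0.01,0,0.02,0,0,0,-0.01,0,0.03,0,0,0,-0.01,0,0.03,0,0,0]

```text
time: 17.58
tool_pos: [0.5154, -0.2863, 0.1081]
orientation: [0.151, 0.988, 0.0, -0.0]
force: [-0.1, 0.3, -1.6]
opening: 0.0232
```

```bash
python3 st.py
```

```text
17.57 [ 0.5154 -0.2863  0.1081] F tool [0.19 0.27 1.55] T [-0.062 -0.076 -0.031] 0.02319326002730742
```

Emit:
jog_arm:
  motion: [0,0,0.03,0,0,0,0,0,0.06,0,0,0,0,0,0.09,0,0,0,0,0,0.1,0,0,0,0,0,0.1,0,0,0]

```text
time: 18.2
tool_pos: [0.5154, -0.2863, 0.0931]
orientation: [0.151, 0.988, 0.0, -0.0]
force: [0.8, -0.3, -1.7]
opening: 0.0232
```

Emit:
jog_arm:
  motion: [0,0,0.007,0,0,0,0,0,0.013,0,0,0,0,0,0.013,0,0,0]

```text
time: 18.58
tool_pos: [0.5154, -0.2863, 0.0913]
orientation: [0.151, 0.988, 0.0, -0.0]
force: [0.3, 0.2, -1.6]
opening: 0.0232
```

```bash
python3 st.py
```

```text
18.57 [ 0.5154 -0.2863  0.0913] F tool [-0.27  0.31  1.55] T [-0.015 -0.043  0.055] 0.023173984485413916
```

Not yet on the shoulder; 1 mm steps.

Emit:
jog_arm:
  motion: [0,0,0.007,0,0,0,0,0,0.007,0,0,0]

```text
time: 18.82
tool_pos: [0.5156, -0.2864, 0.091]
orientation: [0.151, 0.988, -0.0, 0.0]
force: [-0.7, 0.1, 5.7]
opening: 0.0226
```

Emit:
jog_arm:
  motion: [0,0,0.007,0,0,0,0,0,0.007,0,0,0]

```text
time: 19.08
tool_pos: [0.5157, -0.2865, 0.0909]
orientation: [0.151, 0.988, -0.001, 0.001]
force: [-3.9, 1.9, 13.7]
opening: 0.0228
```

Seated: 14 N vertical at TCP 0.091. I ease off, open, and retreat straight up.

Emit:
jog_arm:
  motion: [0,0,-0.007,0,0,0,0,0,-0.007,0,0,0]

```text
time: 19.32
tool_pos: [0.5157, -0.2865, 0.091]
orientation: [0.151, 0.988, -0.0, 0.0]
force: [-1.4, 1.8, 7.3]
opening: 0.0229
```

Emit:
jog_arm:
  motion: [0,0,0,0,0,0,0,0,0,0,0,0,0,0,0,0,0,0,0,0,0,0,0,0]
  fingers: 0.7

```text
time: 19.82
tool_pos: [0.5154, -0.2863, 0.0901]
orientation: [0.151, 0.988, 0.0, -0.0]
force: [-0.0, 0.1, -0.1]
opening: 0.0598
```

Emit:
jog_arm:
  motion: [0,0,-0.1,0,0,0,0,0,-0.3,0,0,0,0,0,-0.6,0,0,0,0,0,-0.9,0,0,0,0,0,-0.9,0,0,0]

```text
time: 20.45
tool_pos: [0.5166, -0.2871, 0.2301]
orientation: [0.151, 0.988, -0.002, 0.003]
force: [-0.3, 0.1, -0.3]
opening: 0.06
```

Emit:
jog_arm:
  motion: [0.2,0.2,0,0,0,0,0.4,0.5,0,0,0,0,0.5,0.9,0,0,0,0,0.5,0.9,0,0,0,0,0.5,0.9,0,0,0,0]

```text
time: 21.08
tool_pos: [0.4843, -0.1349, 0.2254]
orientation: [0.151, 0.989, -0.0, 0.0]
force: [0.1, -0.8, -0.4]
opening: 0.0598
```

```bash
python3 - <<'E'
from st import *
t=grab('top','t9.png');s=grab('scene')
for z in(.04,.13): print(z,proj(s,[.5155,-.2855,z]).round(1),proj(t,[.5155,-.2855,z]).round(1))
cs=s['img'][60:360,60:460]
cv2.imwrite('pics/c7.png',np.hstack([cs,t['img'][90:390,180:580]]))
E
```

```text
21.07 [ 0.4843 -0.1349  0.2254] F tool [-0.33 -0.71  0.36] T [-0.001 -0.012  0.063] 0.059796623900966524
0.04 [167.5 219.6] [469.3 251.5]
0.13 [155.5 194.9] [484.2 250.7]
```

View pics/c7.png

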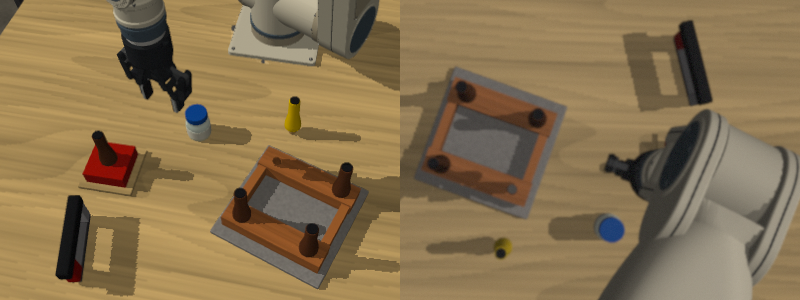

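Final view: the leg is upright in the stand, foot at scene (158,195) against (155.5,195) predicted for a seated leg. The empty socket shows at (337,221), and the jar, staple gun, mallet and decoy are where they were.

```bash
python3 -c "
from h import *
print(manip.close_job())"
```

```text
the job is handed in; nothing more can be done
None
```

I found the loose leg, pulled it out, seated it upright in the red repair stand and let go. The job is handed in, at about 21 s of the 72 s allowed.

- **Finding the loose leg:** I rocked two of the four legs, both ways.
  - **Leg near (0.50, 0.22):** it came up firm at once each way, at about 6–8 N with roughly 1–2 mm of give, so it is sound.
  - **Leg near (0.454, 0.075):** it moved freely about 11 mm each way at around 2 N or less, then jammed, so it is the loose one.
  - **The other two legs:** I did not rock them, since only one leg is loose and I had found it.
- **Pulling and placing:** It lifted out with only about its own weight on the wrist. The tenon touched the stand's chamfer lightly (about 2 N). I moved 1.5 mm across and it went in freely. The shoulder came down firm at tool height 0.091 m, where I expected 0.092 m, with about 14 N pressing down.
- **Last checks:** After letting go, the force was about zero and the leg stood upright. Its foot end was within about 3 pixels (about 5 mm) of where a seated leg should appear, which is only a coarse check. The jar and staple gun looked unmoved.
- **Correction on the mallet:** Before handing in I said it was unmoved, but it was outside the final crop I viewed. The arm was not near it after I rocked the first leg.
- **Disagreement:** The wrist camera put the legs about 4 mm nearer the robot in x than the other two cameras. I went mostly by the other two, and the grasp and fit worked out.

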